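Bring a laminated panel to the stop under a swing-arm lamp

ROBOT

A 6-joint arm with a two-finger parallel gripper is mounted at the origin on the work surface. World frame = base frame: x ahead of the robot, y to its left, z up, the work surface at z = 0. Lengths are in m, angles in rad, forces in N, time in s.
With the tool pointing down it reaches from about 0.35 to 0.975 m from the base axis. Payload 4.9 kg.
Tool frame: the origin (TCP) lies at the very end of the fingers, on their centre line; the grasp point (between the pads) lies 19 mm behind it; x points along the fingers, y is the direction in which the jaws open and shut, and the axes are right-handed (so a half turn about x gives the same grasp; the last joint's range is limited). The gripper opens to 85 mm and grips with 20 to 120 N. Pads are 22 mm wide; open, the fingers measure 114 mm over their backs; the gripper's body (76 mm by 85 mm) begins 54 mm behind the grasp point. The pads swing forward as they close: fully open they stand 13 mm farther back than shut.
Start: joints at [-0.119, 0.053, 1.613, -0, 1.476, -0.119], TCP at [0.625, 0, 0.231] pointing down, gripper open.
Joint ranges: [-3.01, 3.01], [-1.01, 2.22], [0.06, 2.58], [-1.02, 4.17], [0.09, 2.62], [-3.14, 3.14]. Speed limits (rad/s): [2.57, 2.57, 3.14, 3.14, 3.14, 3.14].

INTERFACE

Orientations are given as a rotation vector (axis times angle).
In Python, from station import ctrl gives the robot as it stands. The module is installed in compiled form; this text tells all that it offers.
- The arm moves only by the shell command python3 -m handwheel 'ROWS' [FORCE]. ROWS is JSON, one flat list of numbers, 7 for each row, row after row: the opening, from 0 (shut) to 1 (fully open), then the shift along the tool's x, y, z in m, then the turn, a rotation vector about the tool's x, y, z in degrees. A call has 1 to 12 rows; each row is the pose to reach, as a shift and turn from the pose commanded when the call began, along the tool's axes at that moment; what a row does not reach only later rows make up. A row lasts 1/12 s, in which the tool goes at most 41.7 mm and 7.16 degrees, less where a joint would pass 70% of its speed; a pose out of reach is approached as far as the arm can. A call with a gripper value outside its range is refused whole. The fingers move at their own pace and stop on an object; FORCE is the grip in N (left out, the last holds). Time passes only in rows, so rows that repeat a pose let the fingers close. It gives the time, the measured TCP pose, the force and the opening at its end, in the units of the state.
- ctrl.get_obs(): the state, without advancing time (a new reading comes with each control period).
- ctrl.get_image(name): name is "scene" or "side" or "wrist"; returns (picture, depth): 400x640x3 uint8, blue, green, red; 400x640 float32, m along the optical axis (not along the pixel's ray), 0 where there is no reading.
- ctrl.camera_params(name): a dict with "fov_y" (degrees; the focal length in pixels is half the picture's height over the tangent of half this angle, whatever the lens; pixels are square), "cx", "cy" (the principal point, pixels), "R" (3x3) and "t" (3): a world point X has camera coordinates R X + t; the wrist camera has in their place "hand_eye" (4x4, takes a point from camera to tool coordinates, whose origin is the TCP and whose axes are the tool frame's). Camera axes: x right, y down, z forward; pixel columns grow to the right and rows downward; lengths in m; the calibration is good to about 2 mm. A picture is of the moment at which its call begins: read the wrist's pose just before it. camera_params takes no time and is no camera call.
- ctrl.finish_job(): hands the job in, once; it reports no verdict.
The state is a dict: "t": time; "q": joint angles; "dq": joint speeds; "effort": joint torques, N m; "tool_pos": TCP position; "tool_rot": TCP orientation; "contact_force": force on the tool from outside, world axes, zero at the start; "wrist_torque": the same for the moment, N m; "opening": finger opening in m.
Only numpy, scipy, OpenCV 4.12 (cv2) and the standard library are available. Lean on these libraries where they do the work, as an engineer would, in place of code of your own. Each camera call takes 0.05 s, during which the arm holds its last target.

TASK

Swing the lamp right off the gluing guide, to the side where the tall glue bottle is not; then press gently on the striped wooden panel and draw it out from under the bridge until its near end rests against the red stop; then swing the lamp back so that its head hangs centred over the width of the panel. Press lightly, so that the springy bed under the panel hardly gives, and leave everything else on the bench where it stands.

Things in the scene. Friction and masses are not known exactly. Their poses are not given: they have to be found in the camera images.
- guide: Gluing guide fixed to the bench: 320 (x) x 124 (y) mm. Origin under its centre, x along the channel away from the robot, z up. Two aluminium rails, 20 mm wide, tops at 24 mm, leave a channel 84 mm wide along y = 0 with a waxed bed at 12 mm. A grey bridge (top 50 mm, underside 42 mm above the bench) spans the width from x = 70 to 150 mm.
- stop (a point): Top middle, on the panel side, of the red stop that closes the near end of the channel: 24 mm above the bench, at x = -145 mm, y = 0 in the guide's frame. With the panel's near end against it the panel's origin is at x = -65 mm in the guide's frame.
- panel: Striped wood panel 160 (x) x 80 (y) mm, 90 to 180 g, loose in the channel. Its thickness differs each time, 12 to 20 mm (top 24 to 32 mm above the bench): feel for it. Origin at the centre of its underside, axes as the guide's. Starts 70 to 100 mm from the stop, far end under the bridge. Friction on the bed about 0.2: 6 to 15 N of press with shut fingers drags it in a smooth stroke.
- bed (a joint): How far the springy plywood bed under the panel (it fills the channel, 300 mm long) is pressed down, m: 0 at rest, about 1 mm for each 10 N, 6 mm at most. Past 3 mm (about 30 N) the press is too hard.
- lamp_arm (a joint): Swing of the lamp's arm about its upright hinge, rad, -1.3 to 1.3. At 0 it points along -x of lamp_stand, over the guide; positive is counter-clockwise from above (head goes to -y). Stays where left: 0.5 N m friction, 2.5 N at 200 mm. Straight white bar 16 mm wide, 150 to 170 mm above the bench, from the hinge out to 240 mm; push its upright sides.
- lamp_head (a point): Centre of the underside of the lamp's round white head (100 mm diameter), 145 mm above the bench and 285 mm from the hinge axis. The head's top is 167 mm above the bench.
- lamp_hinge (a point): Point on the lamp's hinge axis at mid height of the arm, 160 mm above the bench; the hub there is 34 mm in diameter and its top is 187 mm above the bench.
- lamp_stand: Fixed dark post carrying the arm beyond the far end of the guide: foot 84 mm in diameter, post 22 mm. Origin on the bench under the hinge axis; its x axis points roughly away from the robot.
- glue_bottle: tall yellow glue bottle, red cap, 64 mm diameter, 185 mm tall, loose; origin at the centre of its base. It stands beside the guide on one side or the other, in the path of the lamp's head and arm.
- screw_tin: low aluminium tin, 76 mm diameter, 60 mm tall, loose; origin at the centre of its base. It stands beside the guide on the side where the bottle is not; the lamp's head passes 85 mm above it.
- cup: clear open plastic cup, 76 mm diameter, 60 mm tall; origin at the centre of its base
- glue_brush: brush about 190 mm long, lying flat; origin near its middle
- offcut: pale wooden block 120 x 70 x 45 mm; origin at the centre of its underside
- clamp: orange spring clamp lying flat, 130 x 48 x 20 mm; origin under its middle
- tape_measure: yellow tape measure 75 x 40 x 65 mm; origin under its middle
- bench_plane: hand plane with a dark steel sole 200 x 55 mm, about 90 mm tall; origin under its middle

How it is judged:
On the way, in this order (a step that is already met when the one before it is completed fails the run):
1. the lamp's whole head is off the guide (its centre more than 115 mm from the guide's centre line), on the side where the glue bottle is not (((y of lamp_head in the frame of guide above 0.115 m and y of glue_bottle in the frame of guide below 0 m) or (y of lamp_head in the frame of guide below -0.115 m and y of glue_bottle in the frame of guide above 0 m))), for 0.2 s.
2. the panel's near end is at the red stop (within 3 mm) and flat in the channel, the lamp still off the guide (x of panel in the frame of guide below -0.062 m and z of panel in the frame of guide below 0.016 m and angle between panel's own z axis and vertical below 0.05 rad and ((y of lamp_head in the frame of guide above 0.115 m and y of glue_bottle in the frame of guide below 0 m) or (y of lamp_head in the frame of guide below -0.115 m and y of glue_bottle in the frame of guide above 0 m))), for 0.2 s.
At the end, for the whole second after the job is handed in: The panel lies flat in the channel with its near end within 3 mm of the red stop, and the centre of the lamp's head is back over the panel, within 20 mm of the guide's centre line; the lamp's arm and the panel are at rest (x of panel in the frame of guide below -0.062 m and z of panel in the frame of guide below 0.016 m and angle between panel's own z axis and vertical below 0.05 rad and y of lamp_head in the frame of guide between -0.02 and 0.02 m and velocity of joint lamp_arm between -0.05 and 0.05 rad/s and linear speed of panel below 0.01 m/s); the robot touches nothing.
It fails at once if the panel is pressed too hard: the bed under it sinks more than 3 mm (about 30 N) (value of joint bed above 0.003 m).
It fails at once if a bystander is moved by more than 20 mm (distance of any of glue_bottle, screw_tin, cup, glue_brush, offcut, clamp, tape_measure, bench_plane from where it was at the start of the episode above 0.02 m).
It fails at once if the glue bottle is tipped (angle between glue_bottle's own z axis and vertical above 0.2 rad).
It also fails if it takes over 64 s, if anything falls off the work surface, if the arm or the gripper's body presses on something with over 40 N, if the wrist force passes 120 N, or if a joint passes its speed limit or range.

## Working session

There is one attempt and no reset: what is moved stays moved. The work goes in short steps, Python scripts to look and compute and a shell command to move; the robot and the scene stay as the last step left them, time stands still between calls to the robot, and variables do not carry over. Pictures are saved under pics/ and viewed, and the job is handed in when it is done.

```bash
mkdir -p pics; python3 - <<'E'
from station import ctrl
import cv2,numpy as np
o=ctrl.get_obs(); print({k:np.round(v,3) for k,v in o.items()})
for n in("scene","side"):
    im,d=ctrl.get_image(n); cv2.imwrite(f"pics/{n}0.png",im); np.savez(f"{n}0.npz",im=im,d=d)
    print(n,ctrl.camera_params(n))
print(ctrl.camera_params("wrist"))
E
```

```text
{'t': np.float64(0.0), 'q': array([-0.119,  0.053,  1.614,  0.   ,  1.476, -0.119]), 'dq': array([ 0.001, -0.   , -0.002, -0.   , -0.004,  0.001]), 'effort': array([ 0.0000e+00, -3.9367e+01, -3.7018e+01, -0.0000e+00,  7.0000e-03,
       -0.0000e+00]), 'tool_pos': array([0.624, 0.   , 0.23 ]), 'tool_rot': array([ 1.208,  1.211, -1.211]), 'contact_force': array([ 1.097, -0.061, -0.732]), 'wrist_torque': array([-0.058,  0.001, -0.03 ]), 'opening': np.float64(0.085)}
scene {'fov_y': 54.74966824911905, 'cx': 318.8011934913051, 'cy': 200.00161799443907, 'R': array([[ 0.74068323,  0.6716441 ,  0.01680933],
       [ 0.50330351, -0.53811779, -0.67610267],
       [-0.44505497,  0.5092381 , -0.73661566]]), 't': array([-0.41561514, -0.18415094,  1.62928641])}
side {'fov_y': 47.5412698876822, 'cx': 315.6587507612469, 'cy': 199.1455483517887, 'R': array([[ 0.97218837, -0.23402518,  0.00905513],
       [-0.10817775, -0.48301299, -0.86890508],
       [ 0.20771941,  0.84375984, -0.49489592]]), 't': array([-0.53153618,  0.16886848,  1.37762701])}
{'fov_y': 60.85121693583756, 'cx': 320.6735109129567, 'cy': 200.67272384133318, 'hand_eye': array([[-1.36485751e-04, -3.07477284e-01,  9.51555412e-01,
        -1.41719013e-01],
       [ 9.99999728e-01, -7.32055874e-04, -9.31157934e-05,
         3.47944701e-04],
       [ 7.25222719e-04,  9.51555140e-01,  3.07477300e-01,
        -7.77743626e-02],
       [ 0.00000000e+00,  0.00000000e+00,  0.00000000e+00,
         1.00000000e+00]])}
```

View pics/scene0.png

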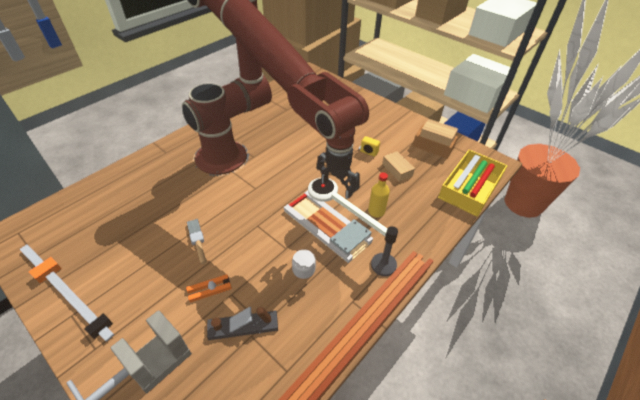

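View pics/side0.png

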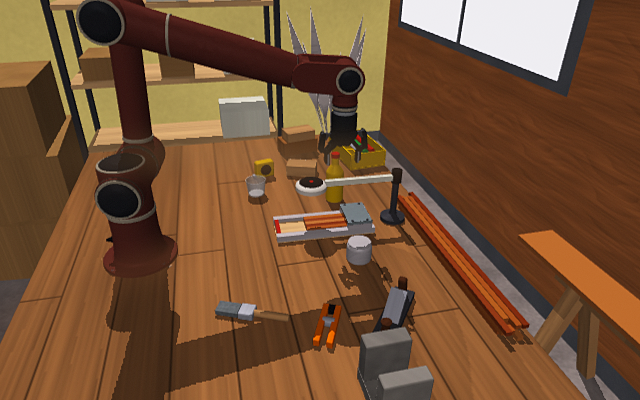

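The bottle (scene ~(380,195), side ~(335,180)) is on the robot's left, at +y. The tin (scene (303,263)) is at -y, so the lamp has to go to -y. Next I'll crop and enlarge for measuring.

```bash
cat > h.py <<'E'
import numpy as np,cv2
from station import ctrl
def cam(n):
    p=ctrl.camera_params(n); f=200/np.tan(np.radians(p['fov_y'])/2); return p,f
def ray(n,uv,z):
    p,f=cam(n); R=np.array(p['R']);t=np.array(p['t'])
    c=-R.T@t; d=R.T@np.array([(uv[0]-p['cx'])/f,(uv[1]-p['cy'])/f,1]); return c+d*(z-c[2])/d[2]
def cloud(n,d):
    p,f=cam(n); R=np.array(p['R']);t=np.array(p['t'])
    v,u=np.indices(d.shape); P=np.stack([(u-p['cx'])/f*d,(v-p['cy'])/f*d,d],-1)
    X=(P-t)@R; X[d<=0]=np.nan; return X
E
python3 - <<'E'
from h import *
for n,(x,y,w,h) in {"scene":(260,150,160,150),"side":(240,130,180,150)}.items():
    im=np.load(f"{n}0.npz")["im"][y:y+h,x:x+w]; s=4
    cv2.imwrite(f"pics/{n}0z.png",cv2.resize(im,None,fx=s,fy=s,interpolation=cv2.INTER_CUBIC))
E
```

```text
(no output)
```

View pics/scene0z.png

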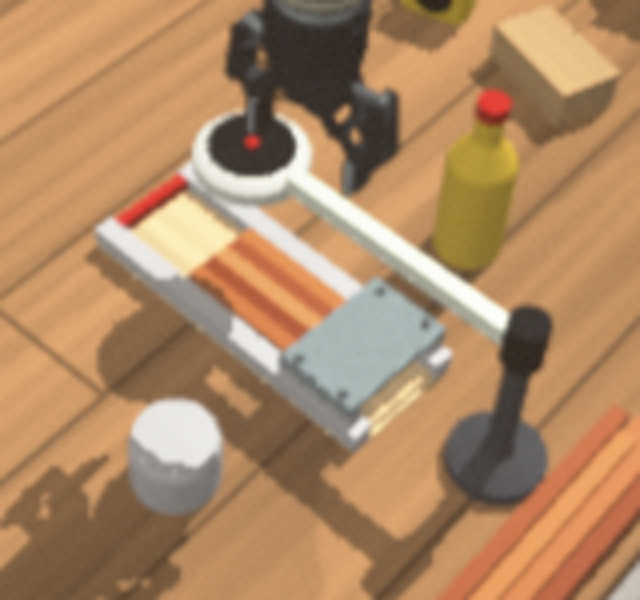

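View pics/side0z.png

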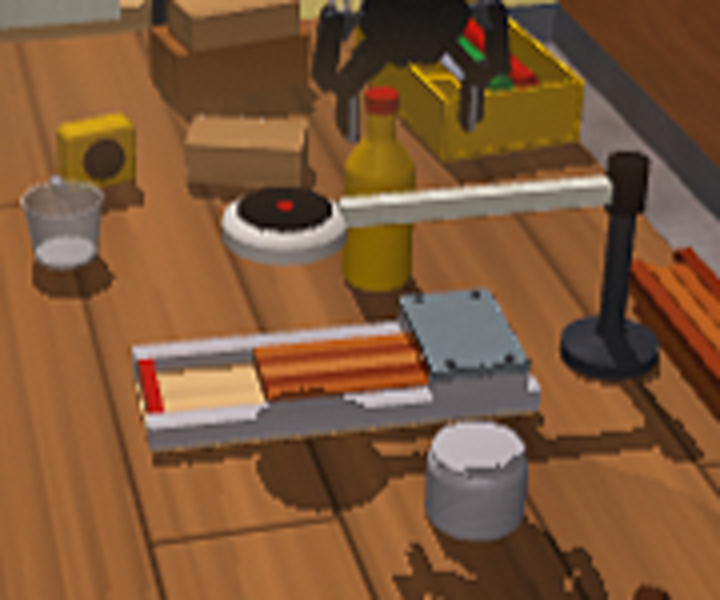

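```bash
python3 - <<'E'
from h import *
off={"scene":(260,150),"side":(240,130)}
pts={"bridge_a":(.05,(378,280),(400,298)),"bridge_b":(.05,(446,328),(488,290)),"bridge_c":(.05,(352,412),(527,362)),"bridge_d":(.05,(283,355),(433,372)),
"head":(.167,(252,143),(286,205)),"hub":(.187,(530,318),(630,160)),"bottle":(.185,(494,100),(382,92)),"tin":(.06,(176,432),(477,446)),
"stopL":(.024,(182,180),(147,362)),"stopR":(.024,(122,220),(156,411)),"foot":(.008,(496,452),(610,345)),"panNear":(.028,(240,235),(253,347)),"panNearR":(.028,(195,272),(265,398)),
"railR_near":(.024,(97,228),(148,425)),"railR_far":(.024,(357,437),(538,390))}
for k,(z,a,b) in pts.items():
    r=[]
    for n,c in(("scene",a),("side",b)):
        uv=[c[i]/4-.375+off[n][i] for i in(0,1)]; r.append(np.round(ray(n,uv,z)[:2],3))
    print(k,*r)
for n in("scene","side"):
    X=cloud(n,np.load(f"{n}0.npz")["d"]); im=np.load(f"{n}0.npz")["im"].astype(int)
    B=(X[...,2]>.045)&(X[...,2]<.055)&(X[...,0]>.6)&(X[...,0]<1.05)&(abs(X[...,1])<.2)
    print(n,B.sum(),np.round(np.nanmedian(X[B],0),3))
    red=(im[...,2]>130)&(im[...,1]<70)&(X[...,0]>.4)&(X[...,0]<1.1)&(abs(X[...,1])<.4)&(X[...,2]<.25)
    k,l,s,c=cv2.connectedComponentsWithStats(red.astype(np.uint8))
    for i in range(1,k):
        if s[i,4]>5: print(' red',s[i,4],c[i].round(1),np.nanmedian(X[l==i],0).round(3))
E
```

```text
bridge_a [0.654 0.08 ] [0.65  0.079]
bridge_b [0.729 0.078] [0.728 0.075]
bridge_c [ 0.725 -0.043] [ 0.721 -0.042]
bridge_d [ 0.646 -0.038] [ 0.643 -0.04 ]
head [0.537 0.041] [0.542 0.048]
hub [0.821 0.031] [0.825 0.028]
bottle [0.664 0.205] [0.665 0.207]
tin [ 0.639 -0.158] [ 0.64  -0.159]
stopL [0.43  0.067] [0.428 0.066]
stopR [ 0.425 -0.007] [ 0.423 -0.008]
foot [0.821 0.032] [0.826 0.03 ]
panNear [0.518 0.051] [0.518 0.064]
panNearR [ 0.518 -0.009] [ 0.511 -0.014]
railR_near [ 0.415 -0.029] [ 0.414 -0.026]
railR_far [ 0.733 -0.044] [ 0.731 -0.046]
scene 789 [0.682 0.008 0.048]
 red 39 [382.8 176.3] [0.667 0.202 0.183]
 red 10 [322.8 185. ] [0.537 0.04  0.169]
 red 39 [297.7 200.4] [0.428 0.029 0.021]
side 651 [0.675 0.004 0.05 ]
 red 20 [334.8 153.1] [0.664 0.203 0.186]
 red 44 [418.5 201. ] [0.935 0.056 0.036]
 red 442 [437.3 243.4] [ 0.88  -0.201  0.037]
 red 6 [423.5 210.5] [0.925 0.002 0.036]
 red 8 [429.5 212.5] [ 0.94  -0.017  0.036]
 red 60 [323.3 218.1] [0.58  0.041 0.027]
 red 18 [435.2 219.8] [ 0.935 -0.068  0.036]
 red 48 [277.3 226. ] [0.425 0.03  0.024]
 red 65 [325.1 223.7] [0.575 0.005 0.027]
 red 178 [466.7 255.7] [ 0.936 -0.27   0.037]
 red 6 [336.5 226. ] [ 0.613 -0.016  0.027]
 red 6 [448.5 239.5] [ 0.925 -0.178  0.035]
 red 7 [461.4 260.6] [ 0.91  -0.285  0.037]
 red 7 [472.4 273.6] [ 0.909 -0.347  0.037]
 red 64 [323.8 310.1] [ 0.478 -0.374  0.02 ]
 red 51 [336.8 310.5] [ 0.509 -0.384  0.02 ]
```

```bash
cat >> h.py <<'E'
from scipy.spatial.transform import Rotation as Ro
G=np.array([.577,.0236]); YAW=-.048
def g2w(x,y): c,s=np.cos(YAW),np.sin(YAW); return G+[c*x-s*y,s*x+c*y]
def w2g(p): c,s=np.cos(YAW),np.sin(YAW); d=np.array(p[:2])-G; return np.array([c*d[0]+s*d[1],-s*d[0]+c*d[1]])
def T(o=None):
    o=o or ctrl.get_obs(); return Ro.from_rotvec(o['tool_rot']).as_matrix(),np.array(o['tool_pos'])
E
python3 - <<'E'
from h import *
R,p=T(); print(R.round(3)); 
print('bar r200', g2w(.246-.2,.018),'hinge',w2g((.823,.03)),'head',w2g((.539,.043)),'tin',w2g((.64,-.158)),'bottle',w2g((.665,.204)))
im,d=ctrl.get_image("wrist"); cv2.imwrite("pics/w0.png",im)
E
```

```text
[[-0.002  1.    -0.   ]
 [ 0.    -0.    -1.   ]
 [-1.    -0.002 -0.   ]]
bar r200 [0.62381069 0.03937212] hinge [0.24540958 0.01819609] head [-0.03888707  0.01755436] tin [ 0.07164089 -0.178368  ] bottle [0.07924277 0.1844146 ]
```

View pics/w0.png

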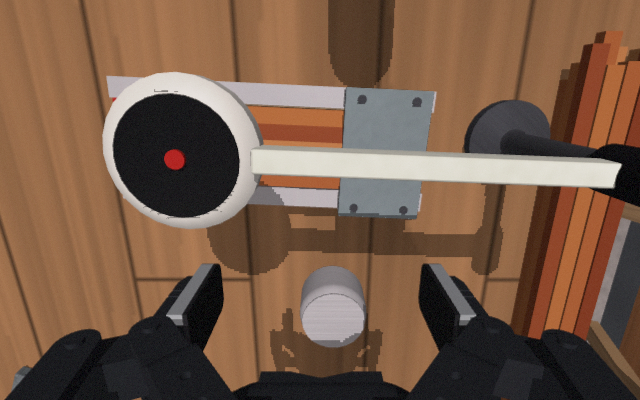

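```bash
python3 -m handwheel '[0,0,0,-0.03,0,0,0, 0,0,0,-0.06,0,0,0, 0,0,0,-0.085,0,0,0, 0,0,0,-0.085,0,0,0, 0,0.02,0,-0.085,0,0,0, 0,0.04,0,-0.085,0,0,0, 0,0.06,0,-0.085,0,0,0, 0,0.078,0,-0.085,0,0,0, 0,0.078,0,-0.085,0,0,0]' 30
python3 - <<'E'
from h import *
im,d=ctrl.get_image("wrist"); cv2.imwrite("pics/w1.png",im)
E
```

```text
t: 0.9
tool_pos: [0.6219, 0.0844, 0.1478]
tool_rot: [1.205, 1.215, -1.216]
contact_force: [-1.5, 0.3, -0.5]
opening: -0.0001
```

View pics/w1.png

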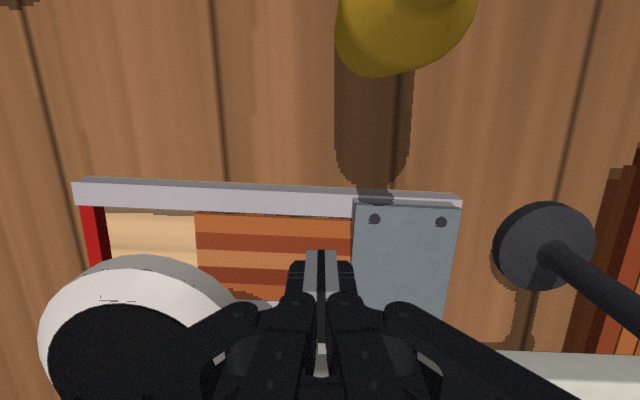

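```bash
python3 -m handwheel '[0,0,0,0.012,0,0,0, 0,0,0,0.024,0,0,0, 0,0,0,0.034,0,0,0, 0,0,0,0.044,0,0,0, 0,0,0,0.054,0,0,0, 0,0,0,0.064,0,0,0, 0,0,0,0.074,0,0,0, 0,0,0.002,0.084,0,0,0, 0,0,0.004,0.093,0,0,0, 0,0,0.006,0.102,0,0,0, 0,0,0.008,0.111,0,0,0]'
```

```text
t: 1.87
tool_pos: [0.6331, -0.0268, 0.153]
tool_rot: [1.209, 1.21, -1.209]
contact_force: [1.2, 3.2, 0.8]
opening: 0.0
```

```bash
python3 -m handwheel '[0,0,0.003,0.009,0,0,0, 0,0,0.006,0.018,0,0,0, 0,0,0.010,0.027,0,0,0, 0,0,0.014,0.036,0,0,0, 0,0,0.019,0.044,0,0,0, 0,0,0.023,0.051,0,0,0, 0,0,0.027,0.057,0,0,0, 0,0,0.031,0.063,0,0,0, 0,0,0.035,0.069,0,0,0, 0,0,0.037,0.072,0,0,0, 0,0,0.037,0.072,0,0,0]'
python3 - <<'E'
from h import *
for n in ("scene","side"):
    im,d=ctrl.get_image(n); cv2.imwrite(f"pics/{n}2.png",cv2.resize(im[130:300,220:440],None,fx=3,fy=3,interpolation=cv2.INTER_CUBIC))
E
```

```text
t: 2.78
tool_pos: [0.6703, -0.0994, 0.1532]
tool_rot: [1.209, 1.208, -1.21]
contact_force: [0.1, 0.2, 0.5]
opening: 0.0002
```

View pics/scene2.png

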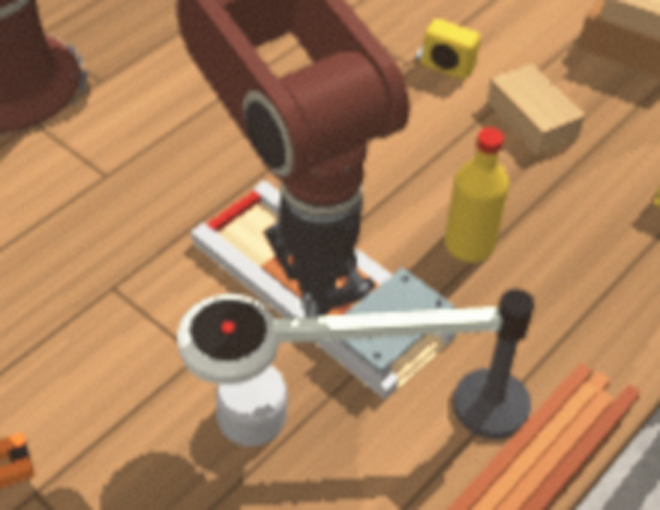

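View pics/side2.png

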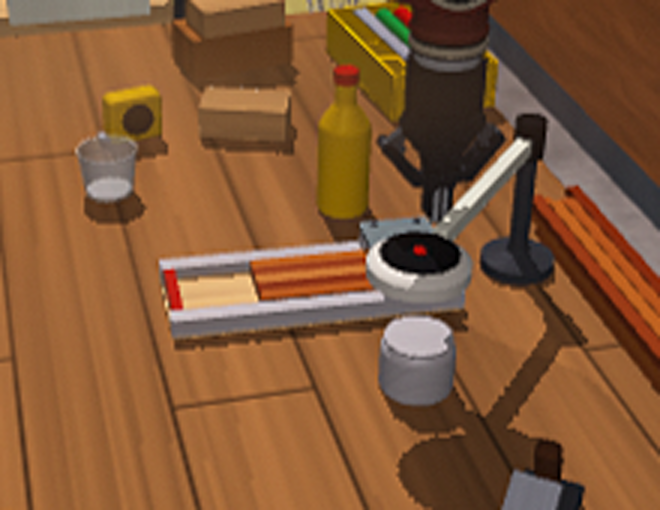

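```bash
python3 - <<'E'
from h import *
for n,c in(("scene",(228,327)),("side",(420,250))):
    p=ray(n,(c[0]/3+220-.33,c[1]/3+130-.33),.167); print(n,p.round(3),w2g(p).round(3))
# panel near end & sides at z guess .028 in side view; 
for c in((250,262),(262,300)):
    p=ray("side",(c[0]/3+220-.33,c[1]/3+130-.33),.028); print(p.round(3),w2g(p).round(3))
R,p=T(); print(p, w2g(p))
for x in (.01,.0,.02,-.07): print(x,g2w(x,0).round(4))
E
```

```text
scene [ 0.626 -0.178  0.167] [ 0.059 -0.199]
side [ 0.631 -0.173  0.167] [ 0.064 -0.194]
[0.517 0.06  0.028] [-0.061  0.033]
[ 0.514 -0.018  0.028] [-0.061 -0.045]
[ 0.67010741 -0.09890444  0.15341972] [ 0.09887812 -0.1178959 ]
0.01 [0.587  0.0231]
0.0 [0.577  0.0236]
0.02 [0.597  0.0226]
-0.07 [0.5071 0.027 ]
```

```bash
python3 -m handwheel '[0,0,-0.01,-0.02,0,0,0, 0,0,-0.03,-0.05,0,0,0, 0,0,-0.05,-0.08,0,0,0, 0,0,-0.075,-0.105,0,0,0, 0,0,-0.088,-0.122,0,0,0, 0,0.03,-0.088,-0.122,0,0,0, 0,0.06,-0.088,-0.122,0,0,0, 0,0.09,-0.088,-0.122,0,0,0, 0,0.105,-0.088,-0.122,0,0,0, 0,0.105,-0.088,-0.122,0,0,0, 0,0.105,-0.088,-0.122,0,0,0]'
```

```text
t: 3.8
tool_pos: [0.5814, 0.0238, 0.0478]
tool_rot: [1.208, 1.21, -1.21]
contact_force: [0.2, -0.3, 0.6]
opening: -0.0002
```

```bash
python3 - <<'E'
from h import *
im,d=ctrl.get_image("wrist"); cv2.imwrite("pics/w3.png",im)
im,d=ctrl.get_image("side"); cv2.imwrite("pics/side3.png",cv2.resize(im[130:300,220:440],None,fx=3,fy=3,interpolation=cv2.INTER_CUBIC))
o=ctrl.get_obs(); print(o['contact_force'],o['tool_pos'],w2g(o['tool_pos']))
E
```

```text
[ 1.27202746  0.31749847 -0.57981646] [0.58345226 0.02370152 0.05032186] [0.00643996 0.00041099]
```

View pics/w3.png

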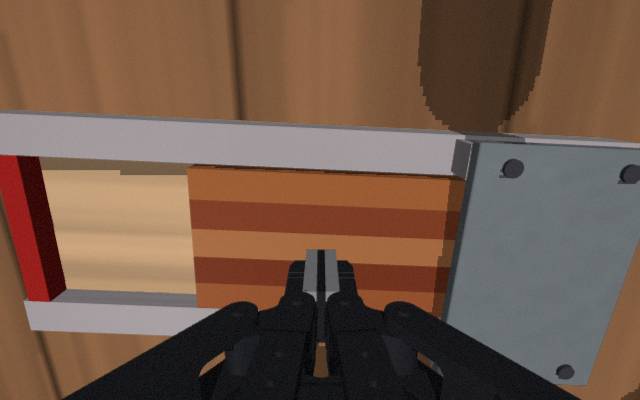

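View pics/side3.png

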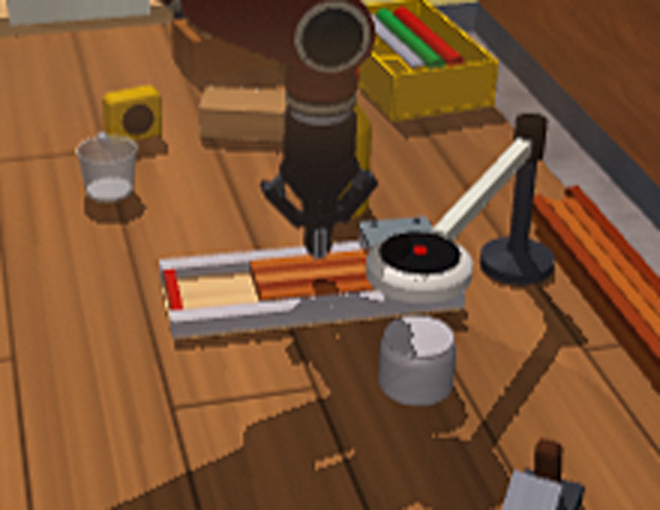

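```bash
python3 -m handwheel '[0,0.005,0,0,0,0,0, 0,0.010,0,0,0,0,0, 0,0.012,0,0,0,0,0, 0,0.013,0,0,0,0,0]'; python3 -m handwheel '[0,0.001,0,0,0,0,0, 0,0.002,0,0,0,0,0, 0,0.002,0,0,0,0,0]';python3 -m handwheel '[0,0.0005,0,0,0,0,0, 0,0.0010,0,0,0,0,0, 0,0.001,0,0,0,0,0]';python3 -m handwheel '[0,0.0005,0,0,0,0,0, 0,0.0010,0,0,0,0,0, 0,0.001,0,0,0,0,0]'
```

```text
t: 4.23
tool_pos: [0.5819, 0.0239, 0.0351]
tool_rot: [1.209, 1.209, -1.209]
contact_force: [-0.0, -0.5, -0.8]
opening: -0.0001
t: 4.48
tool_pos: [0.5819, 0.024, 0.0332]
tool_rot: [1.209, 1.209, -1.209]
contact_force: [-1.1, -0.5, 0.0]
opening: 0.0001
t: 4.73
tool_pos: [0.582, 0.024, 0.0323]
tool_rot: [1.209, 1.209, -1.209]
contact_force: [-0.4, -0.2, 0.5]
opening: -0.0
t: 4.98
tool_pos: [0.5819, 0.024, 0.0312]
tool_rot: [1.209, 1.209, -1.209]
contact_force: [-0.2, 0.5, 0.3]
opening: 0.0002
```

```bash
python3 -m handwheel '[0,0.0005,0,0,0,0,0, 0,0.0010,0,0,0,0,0, 0,0.001,0,0,0,0,0]'; python3 -m handwheel '[0,0.0005,0,0,0,0,0, 0,0.0010,0,0,0,0,0, 0,0.001,0,0,0,0,0]'
```

```text
t: 5.23
tool_pos: [0.5819, 0.024, 0.0302]
tool_rot: [1.209, 1.209, -1.209]
contact_force: [0.0, -0.6, 0.9]
opening: 0.0002
t: 5.48
tool_pos: [0.5819, 0.024, 0.0292]
tool_rot: [1.209, 1.209, -1.209]
contact_force: [-0.1, 0.6, -0.3]
opening: 0.0001
```

```bash
python3 -m handwheel '[0,0.0005,0,0,0,0,0, 0,0.0010,0,0,0,0,0, 0,0.001,0,0,0,0,0]'; python3 -m handwheel '[0,0.0005,0,0,0,0,0, 0,0.0010,0,0,0,0,0, 0,0.001,0,0,0,0,0]'
```

```text
t: 5.73
tool_pos: [0.5819, 0.024, 0.0282]
tool_rot: [1.209, 1.209, -1.209]
contact_force: [0.7, -0.2, -0.2]
opening: 0.0003
t: 5.98
tool_pos: [0.5819, 0.024, 0.0272]
tool_rot: [1.209, 1.209, -1.209]
contact_force: [-0.1, 0.2, 0.4]
opening: 0.0002
```

```bash
python3 -m handwheel '[0,0.0005,0,0,0,0,0, 0,0.0010,0,0,0,0,0, 0,0.001,0,0,0,0,0]'; python3 -m handwheel '[0,0.0005,0,0,0,0,0, 0,0.0010,0,0,0,0,0, 0,0.001,0,0,0,0,0]'
```

```text
t: 6.23
tool_pos: [0.582, 0.024, 0.0265]
tool_rot: [1.209, 1.209, -1.209]
contact_force: [-0.4, -0.3, 2.2]
opening: -0.0002
t: 6.48
tool_pos: [0.5826, 0.024, 0.0262]
tool_rot: [1.21, 1.208, -1.208]
contact_force: [-1.1, 0.5, 5.3]
opening: -0.0001
```

```bash
python3 -m handwheel '[0,0.0005,0,0,0,0,0, 0,0.0010,0,0,0,0,0, 0,0.0015,0,0,0,0,0, 0,0.0015,0,0,0,0,0]'
```

```text
t: 6.82
tool_pos: [0.5834, 0.0239, 0.0257]
tool_rot: [1.21, 1.207, -1.207]
contact_force: [-1.4, 0.5, 9.2]
opening: -0.0003
```

```bash
python3 -m handwheel '[0,0,-0.003,-0.0001,0,0,0, 0,0,-0.008,-0.0004,0,0,0, 0,0,-0.014,-0.0007,0,0,0, 0,0,-0.020,-0.001,0,0,0, 0,0,-0.026,-0.0012,0,0,0, 0,0,-0.032,-0.0015,0,0,0]'
```

```text
t: 7.32
tool_pos: [0.5523, 0.0253, 0.026]
tool_rot: [1.212, 1.204, -1.205]
contact_force: [1.9, 0.1, 6.5]
opening: -0.0001
```

```bash
python3 - <<'E'
from h import *
im,d=ctrl.get_image("side"); cv2.imwrite("pics/side4.png",cv2.resize(im[130:300,220:440],None,fx=3,fy=3,interpolation=cv2.INTER_CUBIC))
im,d=ctrl.get_image("wrist"); cv2.imwrite("pics/w4.png",im)
E
```

```text
(no output)
```

View pics/w4.png

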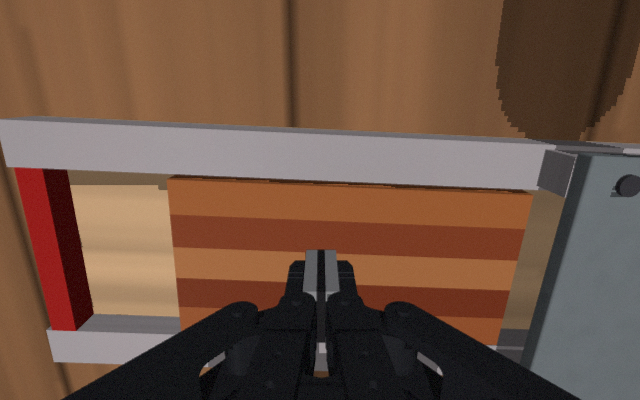

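```bash
python3 -m handwheel '[0,0.0008,-0.003,-0.0001,0,0,0, 0,0.0008,-0.008,-0.0004,0,0,0, 0,0.0008,-0.014,-0.0007,0,0,0, 0,0.0008,-0.020,-0.001,0,0,0, 0,0.0008,-0.026,-0.0012,0,0,0, 0,0.001,-0.032,-0.0015,0,0,0, 0,0.001,-0.038,-0.0018,0,0,0, 0,0.001,-0.043,-0.002,0,0,0, 0,0.001,-0.046,-0.0022,0,0,0, 0,0.001,-0.046,-0.0022,0,0,0]'
python3 - <<'E'
from h import *
im,d=ctrl.get_image("wrist"); cv2.imwrite("pics/w5.png",im)
E
```

```text
t: 8.25
tool_pos: [0.5067, 0.0274, 0.0256]
tool_rot: [1.212, 1.204, -1.205]
contact_force: [-0.8, -0.6, 9.5]
opening: -0.0003
```

View pics/w5.png

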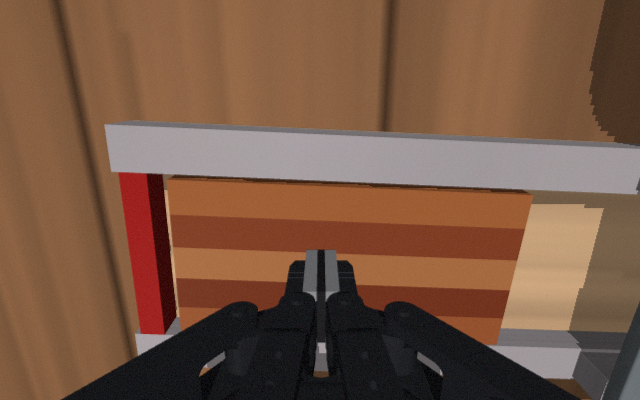

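```bash
python3 -m handwheel '[0,0,-0.001,0,0,0,0, 0,0,-0.002,-0.0001,0,0,0, 0,0,-0.003,-0.0001,0,0,0, 0,0,-0.004,-0.0002,0,0,0, 0,0,-0.005,-0.0002,0,0,0, 0,0,-0.005,-0.0002,0,0,0]';python3 -m handwheel '[0,0,-0.001,0,0,0,0, 0,0,-0.002,-0.0001,0,0,0, 0,0,-0.003,-0.0001,0,0,0,0,0,-0.003,-0.0001,0,0,0]'
python3 - <<'E'
from h import *
im,d=ctrl.get_image("wrist"); cv2.imwrite("pics/w6.png",im)
E
```

```text
t: 8.8
tool_pos: [0.5023, 0.0276, 0.0257]
tool_rot: [1.212, 1.203, -1.204]
contact_force: [1.3, -0.2, 8.3]
opening: -0.0001
t: 9.13
tool_pos: [0.4993, 0.0277, 0.0257]
tool_rot: [1.212, 1.203, -1.204]
contact_force: [1.3, 0.5, 9.1]
opening: -0.0002
```

View pics/w6.png

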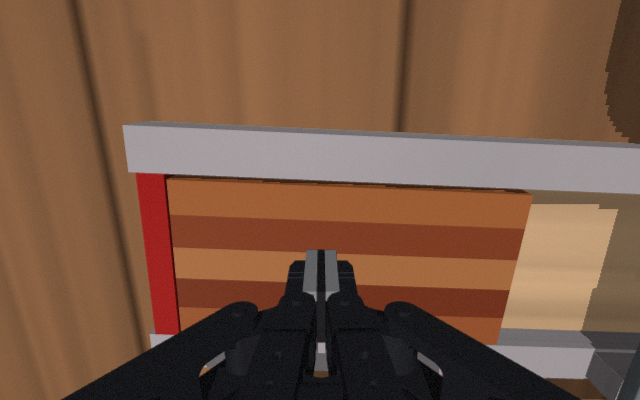

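```bash
for i in 1 2; do python3 -m handwheel '[0,0,-0.001,0,0,0,0, 0,0,-0.002,-0.0001,0,0,0, 0,0,-0.003,-0.0001,0,0,0,0,0,-0.003,-0.0001,0,0,0]'; done
python3 - <<'E'
from h import *
im,d=ctrl.get_image("wrist"); cv2.imwrite("pics/w7.png",im)
E
```

```text
t: 9.52
tool_pos: [0.4967, 0.0278, 0.0258]
tool_rot: [1.213, 1.202, -1.203]
contact_force: [2.0, -0.3, 6.9]
opening: -0.0001
t: 9.85
tool_pos: [0.4938, 0.0279, 0.0258]
tool_rot: [1.213, 1.202, -1.203]
contact_force: [3.0, -0.6, 8.1]
opening: -0.0002
```

View pics/w7.png

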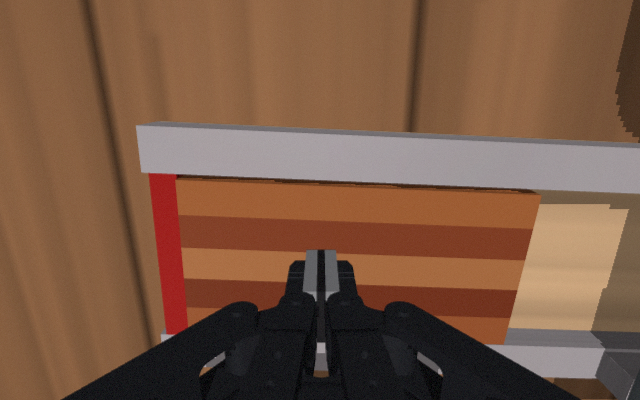

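```bash
python3 -m handwheel '[0,-0.01,0,0,0,0,0, 0,-0.04,0,0,0,0,0, 0,-0.08,0,0,0,0,0, 0,-0.12,0,0,0,0,0, 0,-0.16,0,0,0,0,0, 0,-0.185,0,0,0,0,0,0,-0.185,0,0,0,0,0]'
python3 - <<'E'
from h import *
im,d=ctrl.get_image("wrist"); cv2.imwrite("pics/w8.png",im)
im,d=ctrl.get_image("side"); cv2.imwrite("pics/side8.png",cv2.resize(im[130:300,220:440],None,fx=3,fy=3,interpolation=cv2.INTER_CUBIC))
o=ctrl.get_obs(); print(o['tool_pos'],o['tool_rot'],o['contact_force'],.715-o['tool_pos'][0],-.143-o['tool_pos'][1])
E
```

```text
t: 10.48
tool_pos: [0.4932, 0.0279, 0.2157]
tool_rot: [1.214, 1.199, -1.201]
contact_force: [1.1, 0.1, 0.2]
opening: -0.0002
[0.49029257 0.02817684 0.20904583] [ 1.21006869  1.20741857 -1.20766715] [-0.57948241  0.25525254 -0.29321466] 0.22470743282671013 -0.1711768390368662
```

View pics/w8.png

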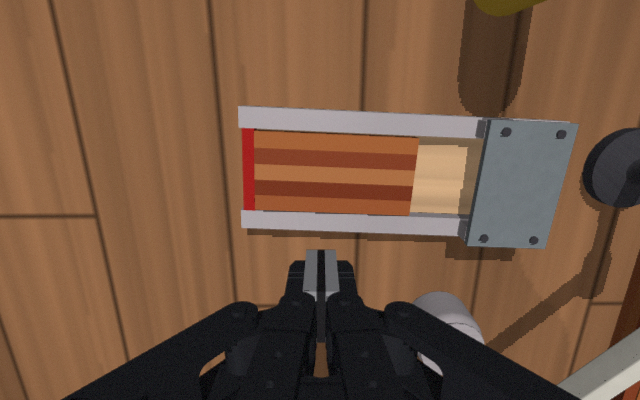

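View pics/side8.png

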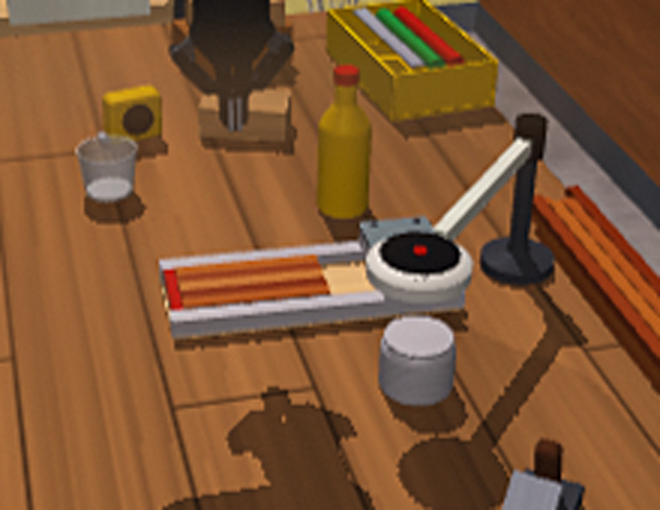

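```bash
python3 -m handwheel '[0,0,0.02,0.015,0,0,0, 0,0,0.048,0.037,0,0,0, 0,0,0.076,0.059,0,0,0, 0,0,0.104,0.081,0,0,0, 0,0,0.132,0.103,0,0,0, 0,0,0.16,0.125,0,0,0, 0,0,0.188,0.147,0,0,0, 0,0,0.21,0.163,0,0,0, 0,0,0.226,0.173,0,0,0, 0,0,0.226,0.173,0,0,0, 0,0,0.226,0.173,0,0,0]'
python3 - <<'E'
from h import *
im,d=ctrl.get_image("wrist"); cv2.imwrite("pics/w9.png",im)
im,d=ctrl.get_image("side"); cv2.imwrite("pics/side9.png",cv2.resize(im[110:280,260:480],None,fx=3,fy=3,interpolation=cv2.INTER_CUBIC))
o=ctrl.get_obs(); print(o['tool_pos'],o['contact_force'])
E
```

```text
t: 11.5
tool_pos: [0.7148, -0.1449, 0.204]
tool_rot: [1.208, 1.214, -1.213]
contact_force: [0.1, 0.4, 0.1]
opening: 0.0002
[ 0.71462952 -0.14402274  0.20553815] [ 0.67064874 -0.53086951  0.41271377]
```

View pics/w9.png

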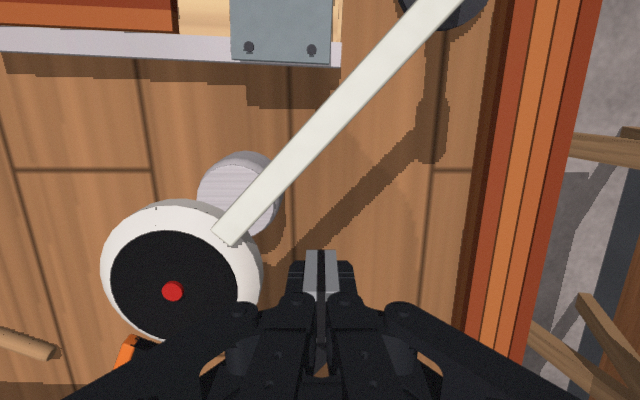

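View pics/side9.png

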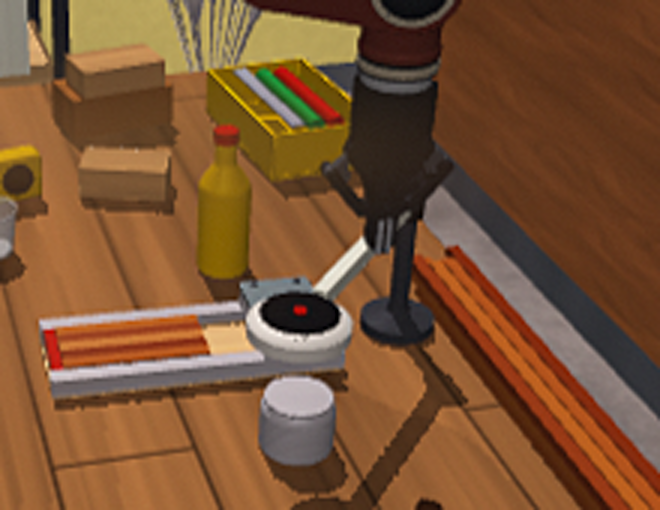

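```bash
python3 -m handwheel '[0,0.02,0,0,0,0,0, 0,0.04,0,0,0,0,0, 0,0.054,0,0,0,0,0,0,0.054,0,0,0,0,0]'
python3 -m handwheel '[0,0,-0.008,-0.008,0,0,0, 0,0,-0.016,-0.016,0,0,0, 0,0,-0.024,-0.024,0,0,0, 0,0,-0.033,-0.032,0,0,0, 0,0,-0.042,-0.0405,0,0,0, 0,0,-0.049,-0.049,0,0,0, 0,0,-0.055,-0.057,0,0,0, 0,0,-0.061,-0.065,0,0,0, 0,0,-0.067,-0.0745,0,0,0, 0,0,-0.071,-0.083,0,0,0]'
```

```text
t: 11.93
tool_pos: [0.7128, -0.1433, 0.1486]
tool_rot: [1.207, 1.217, -1.213]
contact_force: [0.2, -0.8, -0.4]
opening: -0.0001
t: 12.77
tool_pos: [0.6446, -0.0611, 0.1545]
tool_rot: [1.209, 1.208, -1.209]
contact_force: [2.2, -2.4, 1.3]
opening: -0.0
```

```bash
python3 -m handwheel '[0,0.002,-0.004,-0.008,0,0,0, 0,0.002,-0.007,-0.016,0,0,0, 0,0.002,-0.010,-0.023,0,0,0, 0,0.002,-0.013,-0.030,0,0,0, 0,0.002,-0.015,-0.037,0,0,0, 0,0.002,-0.016,-0.043,0,0,0, 0,0.002,-0.017,-0.048,0,0,0, 0,0.002,-0.018,-0.052,0,0,0, 0,0.002,-0.018,-0.055,0,0,0, 0,0.002,-0.018,-0.057,0,0,0, 0,0.002,-0.018,-0.057,0,0,0]'
python3 - <<'E'
from h import *
for n in ("scene","side"):
    im,d=ctrl.get_image(n); cv2.imwrite(f"pics/{n}10.png",cv2.resize(im[130:300,220:440],None,fx=3,fy=3,interpolation=cv2.INTER_CUBIC))
E
```

```text
t: 13.68
tool_pos: [0.6264, -0.0042, 0.1514]
tool_rot: [1.209, 1.211, -1.21]
contact_force: [-0.8, -0.1, -0.4]
opening: -0.0003
```

View pics/scene10.png

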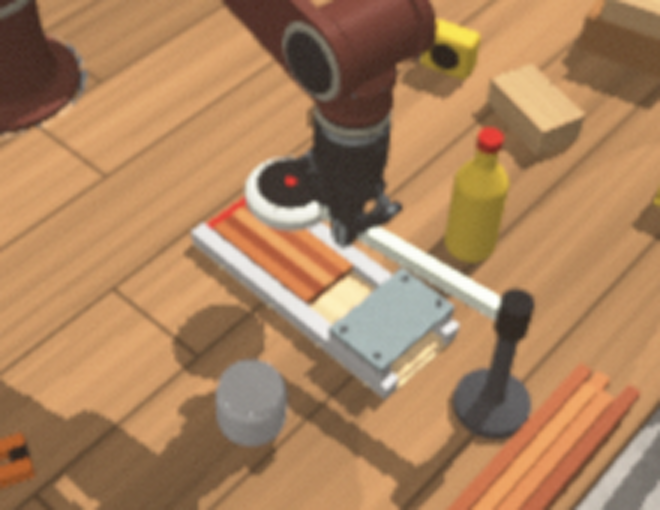

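View pics/side10.png

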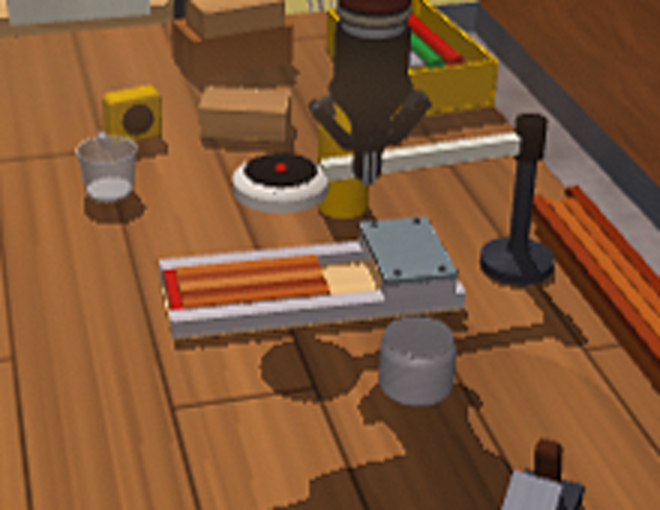

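```bash
python3 - <<'E'
from h import *
for n,c in(("scene",(291,181)),("side",(281,168))):
    p=ray(n,(c[0]/3+220-.33,c[1]/3+130-.33),.167); print(n,p.round(3),w2g(p).round(3))
for n,c in(("scene",(327,212)),("scene",(362,228)),):pass
E
```

```text
scene [0.537 0.012 0.167] [-0.039 -0.014]
side [0.541 0.015 0.167] [-0.035 -0.01 ]
```

```bash
python3 -m handwheel '[0,0,0,-0.003,0,0,0, 0,0,0,-0.006,0,0,0, 0,0,-0.001,-0.008,0,0,0, 0,0,-0.001,-0.0095,0,0,0, 0,0,-0.001,-0.0095,0,0,0]'
python3 -m handwheel '[0,0,0,0.01,0,0,0, 0,0,0,0.03,0,0,0, 0,0,0,0.05,0,0,0, 0,-0.03,0,0.06,0,0,0, 0,-0.06,0,0.07,0,0,0, 0,-0.10,0,0.07,0,0,0, 0,-0.10,0,0.07,0,0,0]'
python3 - <<'E'
from h import *
for n in ("scene","side"):
    im,d=ctrl.get_image(n); cv2.imwrite(f"pics/{n}11.png",cv2.resize(im[130:300,220:440],None,fx=3,fy=3,interpolation=cv2.INTER_CUBIC))
im,d=ctrl.get_image("wrist"); cv2.imwrite("pics/w11.png",im)
E
```

```text
t: 14.2
tool_pos: [0.6259, 0.0051, 0.1516]
tool_rot: [1.209, 1.21, -1.209]
contact_force: [-0.2, -1.0, -1.0]
opening: -0.0
t: 14.78
tool_pos: [0.6298, -0.067, 0.2624]
tool_rot: [1.215, 1.196, -1.2]
contact_force: [1.1, -0.1, 1.6]
opening: 0.0
```

View pics/scene11.png

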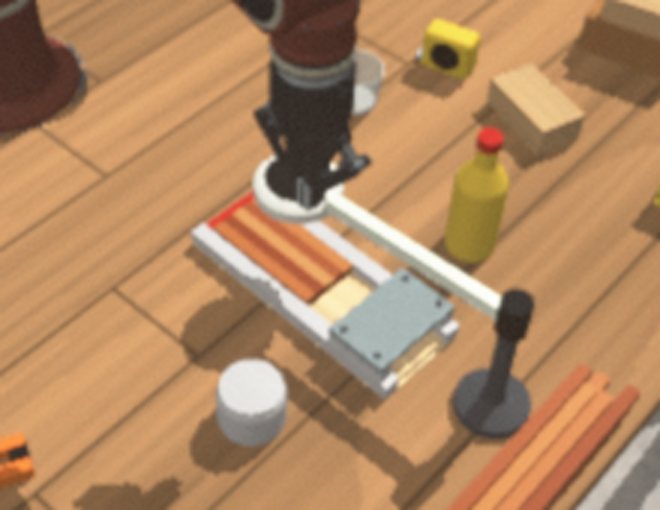

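View pics/side11.png

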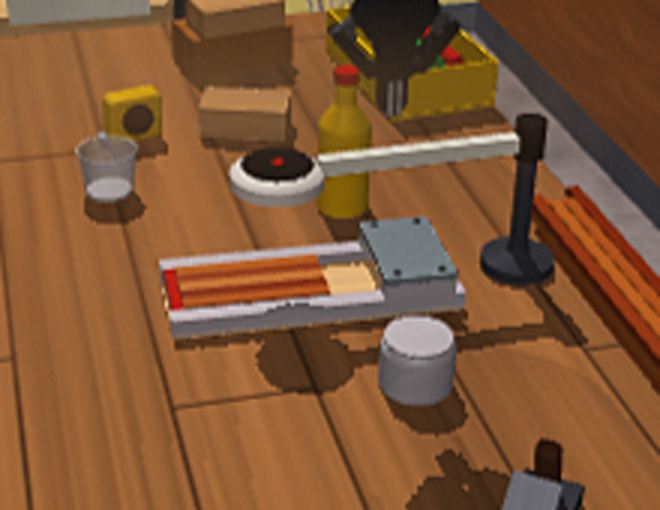

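View pics/w11.png

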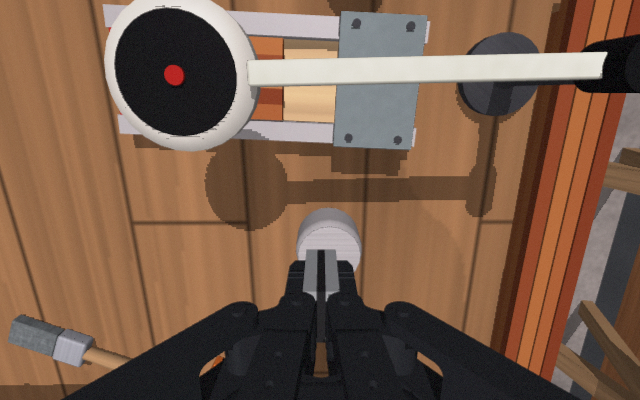

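```bash
python3 - <<'E'
from h import *
o=ctrl.get_obs()
im,d=ctrl.get_image("wrist"); cv2.imwrite("pics/w12.png",im)
p,f=cam("wrist"); E=np.array(p['hand_eye']); R,t=T(o)
def wr(uv,z):
    c=R@E[:3,3]+t; v=R@E[:3,:3]@np.array([(uv[0]-p['cx'])/f,(uv[1]-p['cy'])/f,1]); return c+v*(z-c[2])/v[2]
h=cv2.cvtColor(im,cv2.COLOR_BGR2HSV)
m=((h[...,0]<6)|(h[...,0]>174))&(h[...,1]>180)&(h[...,2]>110); m[:, :150]=0; m[:,200:]=0; m[120:]=0
v,u=np.nonzero(m); hd=wr((u.mean(),v.mean()),.167); print('head',u.mean(),v.mean(),hd.round(3),w2g(hd).round(4))
for c,z in(((341,10),.05),((428,17),.05),((413,149),.05),((335,147),.05)):
    q=wr(c,z); print(q.round(3),w2g(q).round(3))
r=ray("side",(277/3+220-.33,162/3+130-.33),.167); print('side',r,w2g(r))
print(o['tool_pos'],o['dq'])
E
```

```text
head 174.6079027355623 75.16717325227964 [0.535 0.022 0.167] [-0.0416 -0.004 ]
[0.645 0.081 0.05 ] [0.066 0.061]
[0.724 0.076 0.05 ] [0.145 0.059]
[ 0.721 -0.044  0.05 ] [ 0.147 -0.061]
[ 0.641 -0.042  0.05 ] [ 0.068 -0.062]
side [0.5403597  0.02920148 0.167     ] [-0.03686687  0.00383697]
[ 0.62628466 -0.06554283  0.25268263] [ 0.00440848  0.02601337  0.04718781 -0.00341969  0.00081852  0.00154597]
```

```bash
python3 -m handwheel '[0,0,0,0,0,0,0,0,0,0,0,0,0,0,0,0,0,0,0,0,0]' && python3 -c "
from station import ctrl
print(ctrl.finish_job())"
```

```text
t: 15.23
tool_pos: [0.6253, -0.065, 0.2501]
tool_rot: [1.208, 1.212, -1.211]
contact_force: [1.7, -1.0, -0.3]
opening: -0.0001
the job is handed in; nothing more can be done
None
```

The job is done and handed in at about 15 s. The hand-in returned no verdict, so what follows rests on my own checks.

- **Lamp swung clear:** I pushed it to the tin's side, away from the glue bottle. Its head was about 197 mm from the guide's centre line, against the 115 mm needed.
- **Panel:** I felt its top at about 26.5 mm, so it is roughly 14.5 mm thick. I drew it to the red stop with 6.5–9.5 N of press at every reading. Near the end the fingers slid along the panel while it stayed put against the stop. The later pictures show no gap there. I judged that by eye and did not measure it.
- **Lamp swung back:** the wrist camera puts the head at -4 mm from the centre line and the side camera at +4 mm. The two disagree by 8 mm, but both are well within the 20 mm allowed.
- **Bystanders:** the bottle and tin look unmoved in the last pictures. I did not measure the position of any bystander again.
- **Robot at hand-in:** it was holding still, clear of everything, with the fingers 250 mm above the bench.

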